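# Slide the battery unit home into its charging dock

## Robot

A 6-joint arm with a two-finger parallel gripper is mounted at the origin on the work surface. World frame = base frame: x ahead of the robot, y to its left, z up, the work surface at z = 0. Lengths are in m, angles in rad, forces in N, time in s.
With the tool pointing down it reaches from about 0.225 to 0.875 m from the base axis. Payload 3.4 kg.
Tool frame: the origin (TCP) lies between the finger pads; the fingertips stand 17 mm ahead of it and the grasp point (between the pads) lies 2 mm behind it (robot.tcp_to_tips is the distance from the TCP to the fingertips, in m); z points along the fingers, y is the direction in which the jaws open and shut (so a half turn about z gives the same grasp; the last joint's range is limited). The gripper opens to 85 mm and grips with 20 to 120 N. Pads are 22 mm wide; open, the fingers measure 114 mm over their backs; the gripper's body (76 mm by 85 mm) begins 54 mm behind the grasp point. The pads swing forward as they close: fully open they stand 13 mm farther back than shut.
Start: joints at [1.123, 0.276, 1.505, -0, 1.361, -0.121], TCP at [0.185, 0.545, 0.218] pointing down, gripper open.
Joint ranges: [-2.89, 2.89], [-0.75, 2.08], [0.22, 2.7], [-1.18, 4.32], [0.11, 2.71], [-2.7, 2.7]. Speed limits (rad/s): [2.57, 2.57, 3.14, 3.14, 3.14, 3.14].

## Interface

Orientations are given as a 3x3 rotation matrix whose columns are the frame's x, y, z axes.
In Python, from workcell import robot gives the robot as it stands. The module is installed in compiled form; this text tells all that it offers.
- The arm moves only by the tool drive_tool, never from a script. Its argument "series" is a list of rows, each an object with "slide": the shift along the tool's x, y, z in m, a list of three; "turn": the turn about the tool's z in rad; "gripper": the closure in counts, from 0 (fully open) to 255 (shut). A call has 1 to 8 rows; each row is the pose to reach, as a shift and turn from the pose commanded when the call began, along the tool's axes at that moment; what a row does not reach only later rows make up. A row lasts 1/12 s, in which the tool goes at most 41.7 mm and 7.16 degrees, less where a joint would pass 70% of its speed; a pose out of reach is approached as far as the arm can. A call with a gripper value outside its range is refused whole. The fingers move at their own pace and stop on an object; "newtons" is the grip in N (left out, the last holds). Time passes only in rows, so rows that repeat a pose let the fingers close. It gives the time, the measured TCP pose, the force and the opening at its end, in the units of the state.
- robot.state(): the state, without advancing time (a new reading comes with each control period).
- robot.get_image(name): name is "scene" or "top"; returns a dict with "img" (384x512x3 uint8, red, green, blue), "z_map" (384x512 float32, m along the optical axis (not along the pixel's ray), 0 where there is no reading), "fx", "fy", "cx", "cy" (pixels), "R" (3x3) and "t" (3): a world point X has camera coordinates R X + t. Camera axes: x right, y down, z forward; pixel columns grow to the right and rows downward; lengths in m; the calibration is good to about 2 mm. A picture is of the moment at which its call begins.
- robot.finish_job(): hands the job in, once; it reports no verdict.
The state is a dict: "time_s": time; "joint_positions": joint angles; "joint_vel": joint speeds; "effort": joint torques, N m; "ee_pos": TCP position; "ee_rot": TCP orientation; "wrist_force": force on the tool from outside, world axes, zero at the start; "torque": the same for the moment, N m; "gripper_width": opening from 0.0 (shut) to 1.0 (fully open).
Only numpy, scipy, OpenCV 4.12 (cv2) and the standard library are available. Lean on these libraries where they do the work, as an engineer would, in place of code of your own. Each camera call takes 0.05 s, during which the arm holds its last target.

## Task

Push the tall battery unit across the optical table, between the two guide rails of its charging dock, until it is fully home with its whole front face square against the dock. It is top-heavy and tips easily, so push it low down on its black foot, not on the white case or its handle; keep it standing flat and do not grip, lift or carry it. Leave the other things on the table where they are.

Things in the scene. Friction and masses are not known exactly. Their poses are not given: they have to be found in the camera images.
- battery: loose battery unit, 0.65-0.97 kg. Its foot: black block 130 (x) by 120 (y) by 45 mm high; origin at the centre of the foot's underside, x axis to its front (towards the dock, away from the robot), z up. The flat rear face (x = -65 mm), towards the robot, is the one to push. Friction on the table 0.5-0.7: it can tip if pushed more than about 65 mm above the table
- battery_case: tall white case fixed on the foot (origin and axes as the battery): x -25 to +65 mm, y -57 to +57 mm, 45 to 205 mm above the table, carrying handle above it up to 231 mm; two terminals stand 8 mm out of its rear face, 175 mm up. Behind it the foot's top is a bare ledge 40 mm deep. Not to be pushed
- dock: charging dock, fixed; origin on the table where the battery's origin lies when home, x axis = insertion direction, z up. Grey charger housing 65 mm high, 170 wide, its flat face (the stop) at x = +65 mm. Guide rails 22 mm high, 12 thick, inner faces at y = +-67 mm from the stop to x = -10 mm, then flaring to y = +-89 mm at x = -57 mm. No floor plate: the unit slides on the table
- mirror_post: bystander, loose: a mirror mount on a post, base 60 mm across, 118 mm high, origin at the centre of its underside
- beam_block: bystander, loose: a black plate 60 mm wide on a post, base 60 mm across, 118 mm high, origin at the centre of its underside
- parts_bin: bystander, loose: an empty clear plastic bin 110 by 80 by 50 mm, origin at the centre of its underside
Things that resemble listed ones, but are neither listed nor needed, are in the scene too. Several things look just like the battery: the one meant starts farthest to the robot's right.

How it is judged:
At the end, for the whole second after the job is handed in: The battery unit stands flat and still between the rails, its origin within 6 mm of the fully home position along the dock (12 mm sideways) and turned less than 0.06 rad from square (x of battery in the frame of dock between -0.006 and 0.006 m and y of battery in the frame of dock between -0.012 and 0.012 m and angle between the x axis of battery and the x axis of dock, either way round below 0.06 rad and angle between battery's own z axis and vertical below 0.03 rad and height (world z) of battery below 0.005 m and linear speed of battery below 0.01 m/s); the robot touches nothing.
It fails at once if the battery unit tips (leans more than 0.12 rad) (angle between battery's own z axis and vertical above 0.12 rad).
It fails at once if the battery unit is lifted off the table (origin more than 12 mm up) (height (world z) of battery above 0.012 m).
It fails at once if the fingers push on the white case or its handle (more than 5 N) instead of the foot (contact force between battery_case and the fingers above 5 N).
It fails at once if a bystander (mirror post, beam block or parts bin) is moved more than 20 mm (distance of any of mirror_post, beam_block, parts_bin from where it was at the start of the episode above 0.02 m).
It also fails if it takes over 64 s, if anything falls off the work surface, if the arm or the gripper's body presses on something with over 40 N, if the wrist force passes 120 N, or if a joint passes its speed limit or range.

## Working session

There is one attempt and no reset: what is moved stays moved. The work goes in short steps, Python scripts to look and compute and a tool call to move; the robot and the scene stay as the last step left them, time stands still between calls to the robot, and variables do not carry over. Pictures are saved under pics/ and viewed, and the job is handed in when it is done.

Besides the shell and the picture viewer there is one more tool, called after "Request:" by a JSON object that holds its "method" and its "body". drive_tool: Moves the arm, as the interface text tells. Its arguments: {"type":"object","properties":{"series":{"type":"array","items":{"type":"object","properties":{"slide":{"type":"array","items":{"type":"number"}},"turn":{"type":"number"},"gripper":{"type":"number"}}}},"newtons":{"type":"number"}},"required":["series"]}

```bash
mkdir -p pics; cat > h.py <<'E'
import numpy as np, cv2
from workcell import robot
def grab(tag):
    o={}
    for n in("scene","top"):
        d=robot.get_image(n); o[n]=d
        cv2.imwrite(f"pics/{tag}_{n}.png",cv2.cvtColor(d["img"],cv2.COLOR_RGB2BGR))
        np.savez(f"pics/{tag}_{n}.npz",**d)
    return o
def pts(d):
    z=d["z_map"];v,u=np.mgrid[:z.shape[0],:z.shape[1]]
    c=np.stack([(u-d["cx"])/d["fx"]*z,(v-d["cy"])/d["fy"]*z,z],-1)
    P=(c-d["t"])@d["R"]; P[z<=0]=np.nan
    return P
E
python3 - <<'E'
from h import *
o=grab("a"); s=robot.state(); print(s["time_s"],s["ee_pos"],s["ee_rot"],s["wrist_force"],s["gripper_width"])
for n in o: print(n,-o[n]["R"].T@o[n]["t"])
E
```

```text
0.1 [0.18435461 0.54413131 0.21724182] [[-9.47093099e-01  3.20958216e-01 -6.96595653e-04]
 [ 3.20958917e-01  9.47091980e-01 -1.46799309e-03]
 [ 1.88575715e-04 -1.61390471e-03 -9.99998680e-01]] [ 0.44310406 -0.90535049  0.033573  ] 1.002603724220277
scene [ 0.9321296  -0.54668885  0.99751172]
top [0.43798018 0.07542434 1.02946266]
```

```bash
ls pics
```

```text
a_scene.npz
a_scene.png
a_top.npz
a_top.png
```

View pics/a_scene.png

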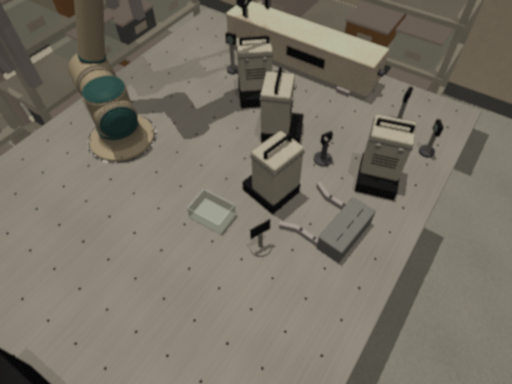

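View pics/a_top.png

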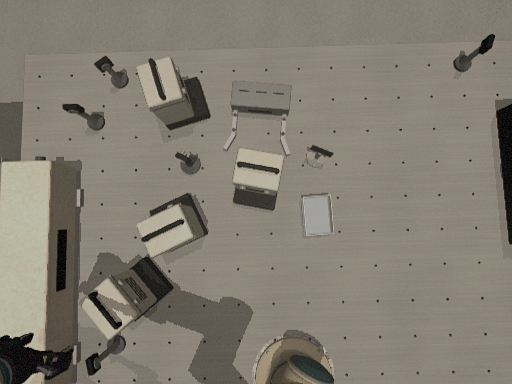

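Top view: there are four battery look-alikes, at pixels (172,90), (172,225), (125,297) and (258,178). Image right is the robot's right (-y), so the one at (258,178), in front of the dock at (261,97), fits. I'll confirm it in an enlarged crop and measure.

```bash
python3 - <<'E'
from h import *
d=dict(np.load("pics/a_top.npz")); P=pts(d)
im=cv2.cvtColor(d["img"],cv2.COLOR_RGB2BGR)
cv2.imwrite("pics/a_crop.png",cv2.resize(im[60:260,180:380],None,fx=3,fy=3,interpolation=cv2.INTER_CUBIC))
for u,v in [(172,90),(172,225),(125,297),(258,178),(505,170),(317,152),(317,215),(188,160),(258,160),(255,200),(261,90),(400,250),(235,125),(285,125)]: print(u,v,P[v,u].round(3))
def rect(m,name):
    q=P[m][:,:2]; r=cv2.minAreaRect((q*1000).astype(np.float32)); print(name,len(q),r, P[m].mean(0).round(4))
    b=cv2.boxPoints(r); print(b.round(0).tolist())
U,V=np.meshgrid(np.arange(512),np.arange(384))
Z=P[...,2]
box=lambda a,b,c,e:(U>a)&(U<b)&(V>c)&(V<e)
rect(box(225,295,135,215)&(Z>.195)&(Z<.212),"casetop")
rect(box(225,295,135,215)&(Z>.038)&(Z<.05),"ledge")
rect(box(225,300,70,120)&(Z>.055)&(Z<.075),"dock")
rect(box(218,248,105,155)&(Z>.015)&(Z<.03),"railL")
rect(box(272,300,105,158)&(Z>.015)&(Z<.03),"railR")
rect(box(295,340,185,245)&(Z>.03)&(Z<.06),"bin")
rect(box(300,340,140,170)&(Z>.03),"beam")
E
```

```text
172 90 [0.763 0.287 0.205]
172 225 [0.434 0.28  0.232]
125 297 [0.27  0.399 0.199]
258 178 [0.54  0.082 0.204]
505 170 [ 0.567 -0.64   0.018]
317 152 [ 0.624 -0.083  0.076]
317 215 [ 0.451 -0.087  0.003]
188 160 [0.606 0.268 0.11 ]
258 160 [0.584 0.08  0.205]
255 200 [0.498 0.093 0.043]
261 90 [0.81  0.067 0.067]
400 250 [ 0.343 -0.326 -0.003]
235 125 [0.723 0.147 0.023]
285 125 [ 0.719 -0.001  0.021]
casetop 1514 ((563.1384887695312, 81.70884704589844), (114.07447052001953, 90.19723510742188), 77.9543228149414) [0.5614 0.0815 0.2043]
[[507.0, 35.0], [595.0, 17.0], [619.0, 128.0], [531.0, 147.0]]
ledge 607 ((500.93865966796875, 94.74208068847656), (120.36058807373047, 45.44738006591797), 79.81855773925781) [0.4999 0.0947 0.0446]
[[468.0, 40.0], [513.0, 31.0], [534.0, 150.0], [489.0, 158.0]]
dock 1518 ((796.8793334960938, 68.98638916015625), (169.93695068359375, 75.13926696777344), 83.57616424560547) [0.7954 0.0687 0.0645]
[[750.0, -11.0], [825.0, -20.0], [844.0, 149.0], [769.0, 158.0]]
railL 203 ((717.3849487304688, 159.72512817382812), (42.68183517456055, 132.809326171875), 61.7788200378418) [0.7136 0.1539 0.0222]
[[649.0, 172.0], [766.0, 110.0], [786.0, 147.0], [669.0, 210.0]]
railR 195 ((692.8388671875, 11.568394660949707), (44.54075241088867, 125.71151733398438), 89.44766998291016) [0.6968 0.0046 0.0222]
[[630.0, -10.0], [755.0, -11.0], [756.0, 33.0], [630.0, 34.0]]
bin 234 ((450.387939453125, -83.14601135253906), (110.00392150878906, 80.43748474121094), 2.3414127826690674) [ 0.4505 -0.0861  0.0455]
[[394.0, -45.0], [397.0, -126.0], [507.0, -121.0], [504.0, -41.0]]
beam 145 ((621.0320434570312, -90.31387329101562), (59.69926834106445, 8.890872955322266), 65.82992553710938) [ 0.6217 -0.0901  0.0954]
[[605.0, -116.0], [613.0, -119.0], [637.0, -65.0], [629.0, -61.0]]
```

View pics/a_crop.png

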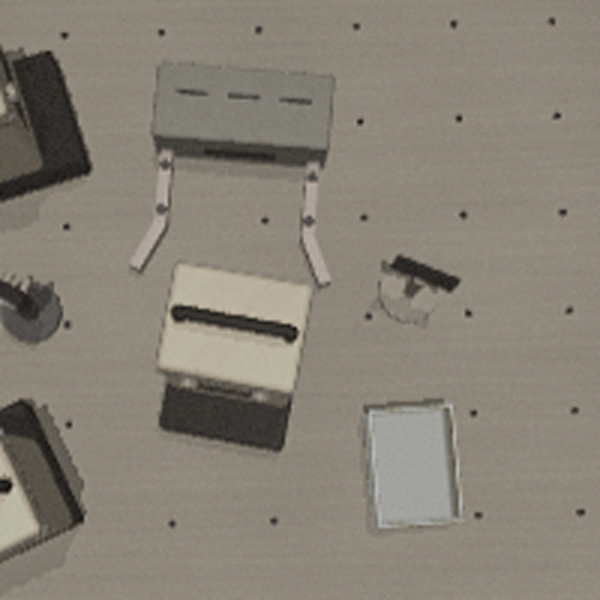

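The crop shows the intended unit at crop pixel (235,350): bare ledge towards the robot, dock straight ahead, and the smallest y of the four (0.086 against 0.28–0.40). Measured sizes agree with those given: case 114x90, dock 170 wide, ledge height 45, bin 110x80. Next I compute the moves.

```bash
cat >> h.py <<'E'
DO=np.array([.695,.081]); DY=-0.112
def rel(x,y,z,yaw):
    "slide, turn from measured pose to world xyz with tool x = -(cos yaw,sin yaw)"
    s=robot.state();R=s["ee_rot"];d=np.array([x,y,z])-s["ee_pos"]
    cur=np.arctan2(-R[1,0],-R[0,0]); dy=(yaw-cur+np.pi)%(2*np.pi)-np.pi
    print("slide",(R.T@d).round(4),"turn",round(-dy,4),"cur",s["ee_pos"].round(4),round(cur,4),"F",s["wrist_force"].round(1),"t",s["time_s"])
def dock(x,y): 
    c,s=np.cos(DY),np.sin(DY); return DO+[c*x-s*y,s*x+c*y]
E
python3 - <<'E'
from h import *
b=np.array([.543,.086]);c,s=np.cos(-.2),np.sin(-.2)
p=b+np.array([c,s])*(-.065-.011-.045); print(p)
rel(p[0],p[1],.32,-.2); rel(p[0],p[1],.035,-.2)
E
```

```text
[0.42441194 0.11003899]
slide [-0.3667 -0.3342 -0.1023] turn -0.1267 cur [0.1844 0.5441 0.2172] -0.3267 F [ 0.4 -0.9  0. ] t 0.1
slide [-0.3667 -0.3338  0.1827] turn -0.1267 cur [0.1844 0.5441 0.2172] -0.3267 F [ 0.4 -0.9  0. ] t 0.1
```

Request:
{"method": "drive_tool", "body": {"series": [{"slide": [0, 0, -0.04], "turn": 0}, {"slide": [0, 0, -0.08], "turn": 0}, {"slide": [0, 0, -0.103], "turn": 0}, {"slide": [-0.03, -0.027, -0.103], "turn": -0.05}, {"slide": [-0.06, -0.054, -0.103], "turn": -0.1}, {"slide": [-0.09, -0.081, -0.103], "turn": -0.127}, {"slide": [-0.12, -0.108, -0.103], "turn": -0.127}, {"slide": [-0.15, -0.135, -0.103], "turn": -0.127}]}}

```text
invalid input at $.series[0]: expected keys slide, turn, gripper
```

```bash
python3 - <<'E'
from h import *
rel(.424,.110,.32,-.2)
E
```

```text
slide [-0.3663 -0.3344 -0.1023] turn -0.1267 cur [0.1844 0.5441 0.2172] -0.3267 F [ 0.4 -0.9  0. ] t 0.1
```

Request:
{"method": "drive_tool", "body": {"series": [{"slide": [0, 0, -0.04], "turn": 0, "gripper": 0}, {"slide": [0, 0, -0.08], "turn": 0, "gripper": 0}, {"slide": [0, 0, -0.103], "turn": 0, "gripper": 0}, {"slide": [-0.03, -0.027, -0.103], "turn": -0.05, "gripper": 0}, {"slide": [-0.06, -0.054, -0.103], "turn": -0.1, "gripper": 0}, {"slide": [-0.09, -0.081, -0.103], "turn": -0.127, "gripper": 0}, {"slide": [-0.12, -0.108, -0.103], "turn": -0.127, "gripper": 0}, {"slide": [-0.15, -0.135, -0.103], "turn": -0.127, "gripper": 0}]}}

```text
time_s: 0.77
ee_pos: [0.2835, 0.3668, 0.3207]
ee_rot: [[-0.98, 0.197, -0.0], [0.197, 0.98, -0.0], [0.0, -0.001, -1.0]]
wrist_force: [2.1, -0.3, 0.4]
gripper_width: 1.002
```

```bash
python3 - <<'E'
from h import *
rel(.424,.110,.32,-.2)
E
```

```text
slide [-0.1884 -0.224   0.0008] turn 0.0013 cur [0.2835 0.3668 0.3207] -0.1987 F [ 2.1 -0.3  0.4] t 0.7667
```

Request:
{"method": "drive_tool", "body": {"series": [{"slide": [-0.027, -0.032, 0], "turn": 0, "gripper": 0}, {"slide": [-0.054, -0.064, 0], "turn": 0, "gripper": 0}, {"slide": [-0.081, -0.096, 0], "turn": 0, "gripper": 0}, {"slide": [-0.108, -0.128, 0], "turn": 0, "gripper": 0}, {"slide": [-0.135, -0.16, 0], "turn": 0, "gripper": 0}, {"slide": [-0.162, -0.192, 0], "turn": 0, "gripper": 0}, {"slide": [-0.188, -0.224, 0], "turn": 0, "gripper": 0}, {"slide": [-0.188, -0.224, 0], "turn": 0, "gripper": 0}]}}

```text
time_s: 1.43
ee_pos: [0.4263, 0.1051, 0.3203]
ee_rot: [[-0.978, 0.207, 0.001], [0.207, 0.978, -0.005], [-0.002, -0.005, -1.0]]
wrist_force: [0.5, 0.4, 0.3]
gripper_width: 1.004
```

```bash
python3 - <<'E'
from h import *
rel(.424,.110,.12,-.2)
o=grab("b")
d=o["top"];im=cv2.cvtColor(d["img"],cv2.COLOR_RGB2BGR)
P=pts(o["scene"]);i2=cv2.cvtColor(o["scene"]["img"],cv2.COLOR_RGB2BGR)
cv2.imwrite("pics/b_both.png",np.hstack([cv2.resize(im[100:384,150:400],(400,455)),cv2.resize(i2[0:250,150:370],(400,455))]))
E
```

```text
slide [0.0038 0.0052 0.2003] turn -0.0085 cur [0.4263 0.1051 0.3203] -0.2085 F [0.5 0.4 0.3] t 1.4333
```

View pics/b_both.png

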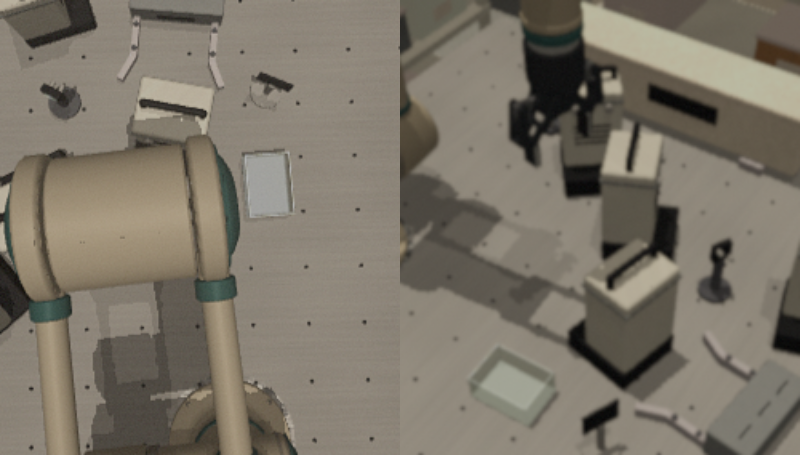

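The arm hides the top view of the gripper at left (130,220). In the right-hand view the gripper at (570,110) stands clear behind the unit at (630,290). I want the tool's extent ahead of the TCP before going low, because of the terminals.

```bash
python3 - <<'E'
from h import *
d=dict(np.load("pics/b_scene.npz"));P=pts(d)
s=robot.state();L=(P-s["ee_pos"])@s["ee_rot"]
# tool frame: -x is push dir
for z0 in np.arange(-.32,.03,.02):
    m=(np.abs(L[...,0])<.12)&(np.abs(L[...,1])<.12)&(L[...,2]>=z0)&(L[...,2]<z0+.02)
    if m.sum()>5: q=L[m];print(round(z0,2),m.sum(),np.percentile(q[:,0],[0,2,10,98]).round(3),np.percentile(q[:,1],[1,99]).round(3))
E
```

```text
-0.26 179 [-0.039 -0.038 -0.036  0.004] [-0.039  0.007]
-0.24 333 [-0.039 -0.038 -0.037  0.013] [-0.04   0.018]
-0.22 285 [-0.041 -0.04  -0.038  0.013] [-0.04   0.017]
-0.2 319 [-0.043 -0.04  -0.038  0.019] [-0.041  0.025]
-0.18 275 [-0.042 -0.041 -0.04   0.012] [-0.041  0.018]
-0.16 229 [-0.042 -0.041 -0.039  0.01 ] [-0.042  0.017]
-0.14 286 [-0.035 -0.019 -0.015  0.007] [-0.072  0.063]
-0.12 348 [-0.024 -0.023 -0.021  0.007] [-0.075  0.065]
-0.1 336 [-0.022 -0.02  -0.019  0.009] [-0.078  0.067]
-0.08 140 [-0.017 -0.017 -0.016  0.006] [-0.078  0.066]
-0.06 120 [-0.016 -0.015 -0.014  0.007] [-0.061  0.052]
-0.04 58 [-0.016 -0.015 -0.014  0.007] [-0.06   0.051]
```

```bash
python3 - <<'E'
from h import *
d=dict(np.load("pics/b_scene.npz"));P=pts(d)
s=robot.state();L=(P-s["ee_pos"])@s["ee_rot"]
def px(l):
    w=s["ee_pos"]+s["ee_rot"]@np.array(l); c=d["R"]@w+d["t"]; return c[0]/c[2]*d["fx"]+d["cx"],c[1]/c[2]*d["fy"]+d["cy"]
for y in(-.055,.055):
    for z in(-.02,0,.004,.017): print(y,z,np.round(px([-.011,y,z]),1))
m=(np.abs(L[...,0])<.12)&(np.abs(L[...,1])<.12)&(L[...,2]>-.05)&(L[...,2]<.03)
for sgn in(-1,1):
    q=L[m&(L[...,1]*sgn>0)];print(len(q),np.sort(q[:,2])[-8:].round(3))
im=cv2.cvtColor(d["img"],cv2.COLOR_RGB2BGR)
c=cv2.resize(im[20:110,190:290],(800,720),interpolation=cv2.INTER_CUBIC); c=c[:600]
cv2.imwrite("pics/b_g.png",c)
E
```

```text
-0.055 -0.02 [224.4  94.8]
-0.055 0 [225.  101.1]
-0.055 0.004 [225.1 102.4]
-0.055 0.017 [225.5 106.4]
0.055 -0.02 [256.7  74.7]
0.055 0 [256.8  81. ]
0.055 0.004 [256.8  82.3]
0.055 0.017 [256.8  86.3]
50 [-0.035 -0.034 -0.033 -0.033 -0.031 -0.03  -0.03  -0.029]
65 [-0.03  -0.03  -0.03  -0.029 -0.029 -0.028 -0.028 -0.025]
```

View pics/b_g.png

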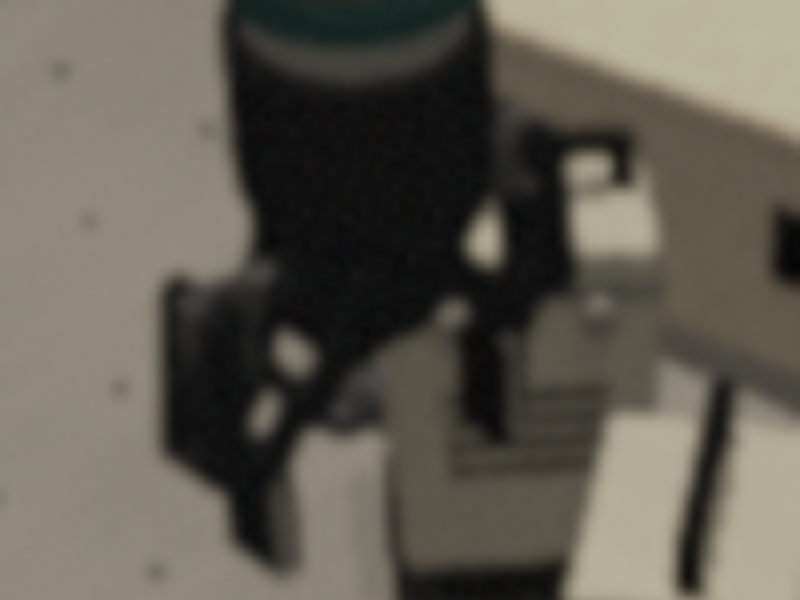

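```bash
python3 - <<'E'
from h import *
a=dict(np.load("pics/b_scene.npz"));P=pts(a); U,V=np.meshgrid(np.arange(512),np.arange(384)); Z=P[...,2]
m=(U>240)&(U<310)&(V>125)&(V<185)&(Z>.195)&(Z<.212)&(P[...,1]<.15); print(m.sum(),cv2.minAreaRect((P[m][:,:2]*1000).astype(np.float32)),Z[m].mean())
print(P[300,100],P[220,60])
m=(U>310)&(U<380)&(V>195)&(V<265)&(Z>.055)&(Z<.075);print(cv2.minAreaRect((P[m][:,:2]*1000).astype(np.float32)))
print(robot.tcp_to_tips, [k for k in robot.state()], robot.state()["joint_positions"])
E
```

```text
1013 ((562.6390380859375, 80.60249328613281), (113.7598648071289, 90.99345397949219), 77.62146759033203) 0.2044806362597708
[ 3.67889901e-01 -4.41965032e-01  3.92300597e-05] [ 0.09089441 -0.33780744  0.00091479]
((796.8145751953125, 67.5454330444336), (172.00772094726562, 75.2300796508789), 83.50859832763672)
0.017 ['time_s', 'joint_positions', 'joint_vel', 'effort', 'ee_pos', 'ee_rot', 'wrist_force', 'torque', 'gripper_width'] [ 9.49292108e-02  2.01154767e-02  1.56912249e+00  4.36498344e-04
  1.55379788e+00 -1.27159497e+00]
```

Scene calibration agrees with the top view (case centre within 1 mm). The open fingertips, though, appear about 25 mm behind the TCP, at crop (285,575), where they should be slightly ahead. I'll descend behind the unit in stages and check the tip height there.

Request:
{"method": "drive_tool", "body": {"series": [{"slide": [0.004, 0.005, 0.04], "turn": -0.008, "gripper": 0}, {"slide": [0.004, 0.005, 0.08], "turn": -0.008, "gripper": 0}, {"slide": [0.004, 0.005, 0.12], "turn": -0.008, "gripper": 0}, {"slide": [0.004, 0.005, 0.16], "turn": -0.008, "gripper": 0}, {"slide": [0.004, 0.005, 0.2], "turn": -0.008, "gripper": 0}, {"slide": [0.004, 0.005, 0.24], "turn": -0.008, "gripper": 0}, {"slide": [0.004, 0.005, 0.26], "turn": -0.008, "gripper": 0}, {"slide": [0.004, 0.005, 0.26], "turn": -0.008, "gripper": 0}]}}

```text
time_s: 2.2
ee_pos: [0.4151, 0.1185, 0.057]
ee_rot: [[-0.982, 0.188, -0.011], [0.188, 0.982, -0.001], [0.01, -0.003, -1.0]]
wrist_force: [-0.6, 0.3, -0.6]
gripper_width: 0.996
```

```bash
python3 - <<'E'
from h import *
rel(.424,.110,.03,-.2)
o=grab("c")
d=o["scene"];P=pts(d);s=robot.state();L=(P-s["ee_pos"])@s["ee_rot"]
for z0 in np.arange(-.16,.03,.01):
    m=(np.abs(L[...,0])<.045)&(np.abs(L[...,1])<.12)&(L[...,2]>=z0)&(L[...,2]<z0+.01)
    if m.sum()>5: q=L[m];print(round(z0,2),m.sum(),np.percentile(q[:,0],[0,2,10,98]).round(3),np.percentile(q[:,1],[1,99]).round(3))
im=cv2.cvtColor(d["img"],cv2.COLOR_RGB2BGR)
cv2.imwrite("pics/c_g.png",cv2.resize(im[100:220,180:320],(700,600),interpolation=cv2.INTER_CUBIC))
E
```

```text
slide [-0.0106 -0.0065  0.027 ] turn 0.0104 cur [0.4151 0.1185 0.057 ] -0.1896 F [-0.6  0.3 -0.6] t 2.2
-0.16 73 [-0.035 -0.034 -0.033  0.018] [-0.038  0.02 ]
-0.15 69 [-0.034 -0.034 -0.033  0.034] [-0.038  0.119]
-0.14 27 [-0.032 -0.021 -0.009  0.037] [-0.039  0.119]
-0.13 126 [-0.009 -0.009 -0.007  0.037] [-0.07  0.12]
-0.12 95 [-0.016 -0.016 -0.013  0.033] [-0.07   0.119]
-0.11 82 [-0.016 -0.016 -0.014  0.036] [-0.073  0.12 ]
-0.1 90 [-0.014 -0.014 -0.012  0.036] [-0.072  0.119]
-0.09 92 [-0.014 -0.013 -0.012  0.032] [-0.074  0.12 ]
-0.08 93 [-0.01  -0.009 -0.008  0.036] [-0.075  0.12 ]
-0.07 25 [-0.009 -0.009 -0.007  0.036] [-0.059  0.118]
-0.06 37 [-0.007 -0.007 -0.006  0.036] [-0.056  0.118]
-0.05 44 [-0.007 -0.007 -0.006  0.035] [-0.057  0.119]
-0.04 38 [-0.007 -0.006 -0.005  0.037] [-0.057  0.12 ]
-0.03 17 [-0.006 -0.005 -0.005  0.033] [-0.051  0.119]
0.01 8 [0.02  0.021 0.025 0.038] [0.112 0.119]
0.02 11 [0.02  0.021 0.025 0.034] [0.114 0.12 ]
```

View pics/c_g.png

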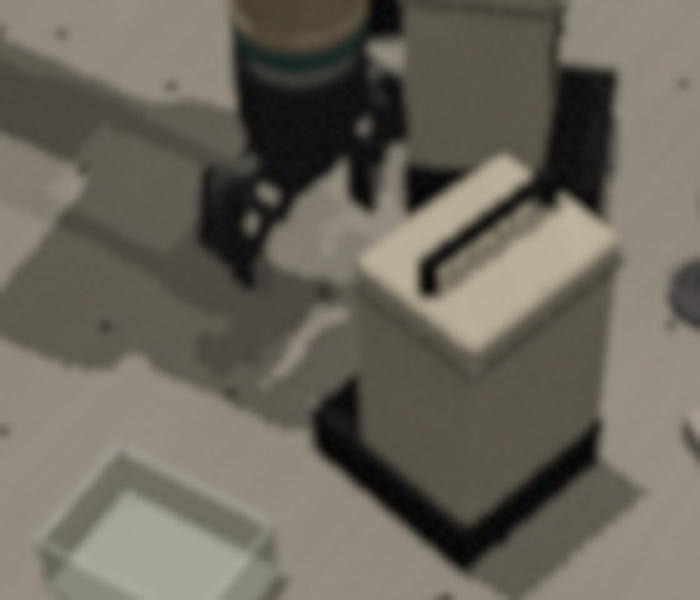

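```bash
python3 - <<'E'
from h import *
rel(.424,.110,.03,-.2); s=robot.state(); print(s["joint_vel"].round(3), s["ee_rot"].round(3))
E
```

```text
slide [-0.006  -0.0076  0.031 ] turn 0.0101 cur [0.4196 0.1186 0.061 ] -0.1899 F [ 0.5 -0.8  0.1] t 2.3
[-0.009 -0.033 -0.046 -0.001 -0.     0.002] [[-0.982  0.189 -0.001]
 [ 0.189  0.982  0.   ]
 [ 0.001  0.    -1.   ]]
```

Request:
{"method": "drive_tool", "body": {"series": [{"slide": [0, 0, 0], "turn": 0, "gripper": 0}, {"slide": [0, 0, 0], "turn": 0, "gripper": 0}, {"slide": [0, 0, 0], "turn": 0, "gripper": 0}, {"slide": [0, 0, 0], "turn": 0, "gripper": 0}]}}

```text
time_s: 2.63
ee_pos: [0.4212, 0.1176, 0.0623]
ee_rot: [[-0.982, 0.191, 0.003], [0.191, 0.982, 0.0], [-0.003, 0.001, -1.0]]
wrist_force: [-0.1, 1.0, -1.3]
gripper_width: 0.995
```

```bash
python3 - <<'E'
from h import *
rel(.424,.110,.03,-.2); s=robot.state(); print(s["joint_vel"].round(3), s["ee_rot"].round(3))
E
```

```text
slide [-0.0042 -0.007   0.0323] turn 0.0083 cur [0.4212 0.1176 0.0623] -0.1917 F [-0.1  1.  -1.3] t 2.6333
[-0.004  0.007  0.009 -0.001 -0.004 -0.   ] [[-0.982  0.191  0.003]
 [ 0.191  0.982  0.   ]
 [-0.003  0.001 -1.   ]]
```

Request:
{"method": "drive_tool", "body": {"series": [{"slide": [0, 0, 0.01], "turn": 0, "gripper": 0}, {"slide": [0, 0, 0.02], "turn": 0, "gripper": 0}, {"slide": [0, 0, 0.032], "turn": 0, "gripper": 0}, {"slide": [0, 0, 0.032], "turn": 0, "gripper": 0}, {"slide": [0, 0, 0.032], "turn": 0, "gripper": 0}, {"slide": [0, 0, 0.032], "turn": 0, "gripper": 0}]}}

```text
time_s: 3.13
ee_pos: [0.4208, 0.1175, 0.0297]
ee_rot: [[-0.982, 0.191, 0.001], [0.191, 0.982, 0.0], [-0.001, 0.0, -1.0]]
wrist_force: [-0.2, 0.1, 0.8]
gripper_width: 0.998
```

```bash
cat >> h.py <<'E'
def tips(tag,crop):
    o=grab(tag);d=o["scene"];P=pts(d);s=robot.state();L=(P-s["ee_pos"])@s["ee_rot"]
    m=(np.abs(L[...,0])<.03)&(np.abs(L[...,1])<.075)&(L[...,2]>-.055)&(P[...,2]>.006)
    q=P[m];print("tip pts",len(q),"min z",np.sort(q[:,2])[:6].round(3))
    q=L[m];print("tool x",np.percentile(q[:,0],[2,98]).round(3),"y",np.percentile(q[:,1],[2,98]).round(3))
    im=cv2.cvtColor(d["img"],cv2.COLOR_RGB2BGR)
    a,b,c,e=crop;cv2.imwrite(f"pics/{tag}_g.png",cv2.resize(im[a:b,c:e],(700,600),interpolation=cv2.INTER_CUBIC))
    return o
E
python3 - <<'E'
from h import *
rel(.424,.110,.03,-.2)
tips("d",(100,220,180,320))
rel(.424,.110,.03,-.2)
E
```

```text
slide [-0.0045 -0.0067 -0.0003] turn 0.0081 cur [0.4208 0.1175 0.0297] -0.1919 F [-0.2  0.1  0.8] t 3.1333
tip pts 78 min z [0.006 0.007 0.008 0.057 0.058 0.059]
tool x [-0.011  0.01 ] y [-0.056  0.056]
slide [-0.0045 -0.0068 -0.0002] turn 0.0081 cur [0.4209 0.1175 0.0298] -0.1919 F [0.6 0.2 0.4] t 3.2333
```

View pics/d_g.png

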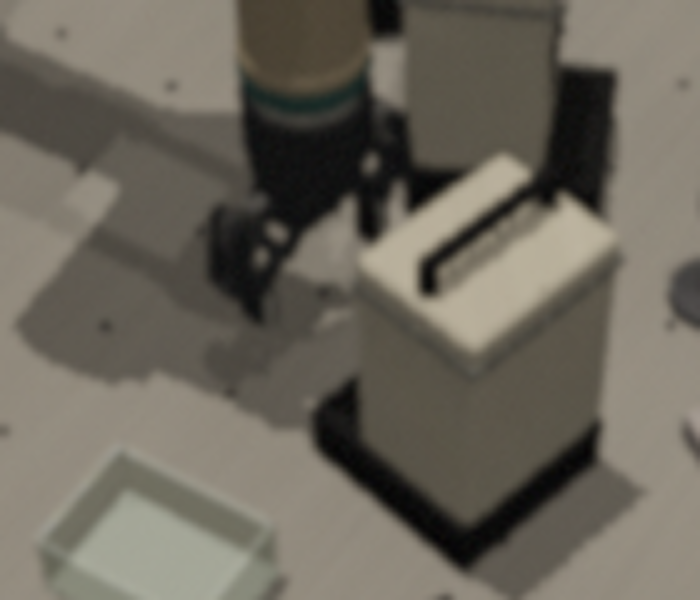

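Settled view: TCP at z 0.030, yet the lower finger edge, at crop (258,315), measures z 0.057. So the open tips really are about 27 mm behind the TCP. I'll lower to TCP 0.007, which is safe on either reading, and recheck.

Request:
{"method": "drive_tool", "body": {"series": [{"slide": [0, -0.003, 0.008], "turn": 0.004, "gripper": 0}, {"slide": [-0.002, -0.006, 0.016], "turn": 0.008, "gripper": 0}, {"slide": [-0.004, -0.007, 0.023], "turn": 0.008, "gripper": 0}, {"slide": [-0.004, -0.007, 0.023], "turn": 0.008, "gripper": 0}, {"slide": [-0.004, -0.007, 0.023], "turn": 0.008, "gripper": 0}, {"slide": [-0.004, -0.007, 0.023], "turn": 0.008, "gripper": 0}]}}

```text
time_s: 3.73
ee_pos: [0.4228, 0.1097, 0.0057]
ee_rot: [[-0.98, 0.199, -0.001], [0.199, 0.98, 0.0], [0.001, -0.0, -1.0]]
wrist_force: [0.5, -0.2, -0.3]
gripper_width: 1.0
```

```bash
python3 - <<'E'
from h import *
rel(.424,.110,-.008,-.2)
tips("e",(100,220,180,320))
E
```

```text
slide [-0.0012  0.0005  0.0137] turn -0.0001 cur [0.4228 0.1097 0.0057] -0.2001 F [ 0.5 -0.2 -0.3] t 3.7333
tip pts 40 min z [0.008 0.034 0.037 0.038 0.04  0.041]
tool x [-0.011  0.015] y [-0.06   0.045]
```

View pics/e_g.png

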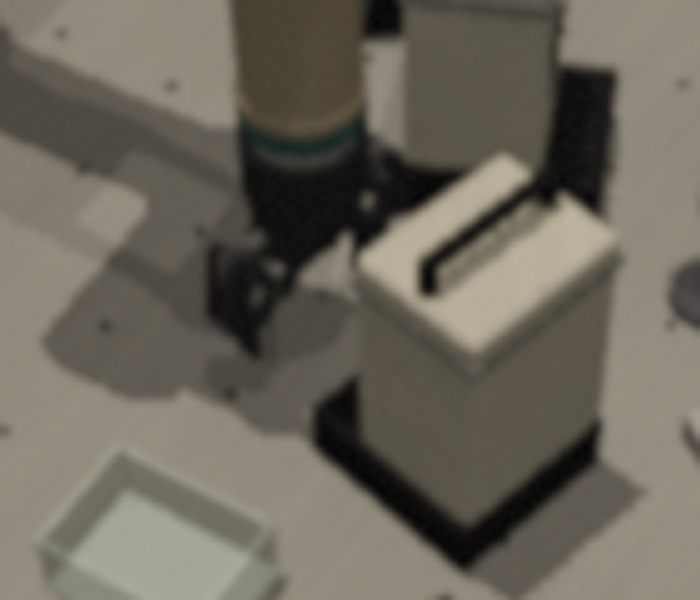

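Request:
{"method": "drive_tool", "body": {"series": [{"slide": [0, 0, 0.008], "turn": 0, "gripper": 0}, {"slide": [0, 0, 0.015], "turn": 0, "gripper": 0}, {"slide": [0, 0, 0.015], "turn": 0, "gripper": 0}, {"slide": [-0.01, 0, 0.015], "turn": 0, "gripper": 0}, {"slide": [-0.02, 0, 0.015], "turn": 0, "gripper": 0}, {"slide": [-0.03, 0, 0.015], "turn": 0, "gripper": 0}, {"slide": [-0.035, 0, 0.015], "turn": 0, "gripper": 0}, {"slide": [-0.035, 0, 0.015], "turn": 0, "gripper": 0}]}}

```text
time_s: 4.5
ee_pos: [0.46, 0.1026, -0.0087]
ee_rot: [[-0.98, 0.199, 0.003], [0.199, 0.98, 0.0], [-0.003, 0.001, -1.0]]
wrist_force: [-0.1, -0.3, -0.5]
gripper_width: 1.001
```

```bash
python3 - <<'E'
from h import *
rel(.468,.101,-.01,-.2)
tips("f",(100,220,180,320))
E
```

```text
slide [-0.0081  0.      0.0013] turn -0.0006 cur [ 0.46    0.1026 -0.0087] -0.2006 F [-0.1 -0.3 -0.5] t 4.5
tip pts 58 min z [0.006 0.012 0.014 0.017 0.017 0.022]
tool x [-0.029  0.001] y [-0.059 -0.024]
```

View pics/f_g.png

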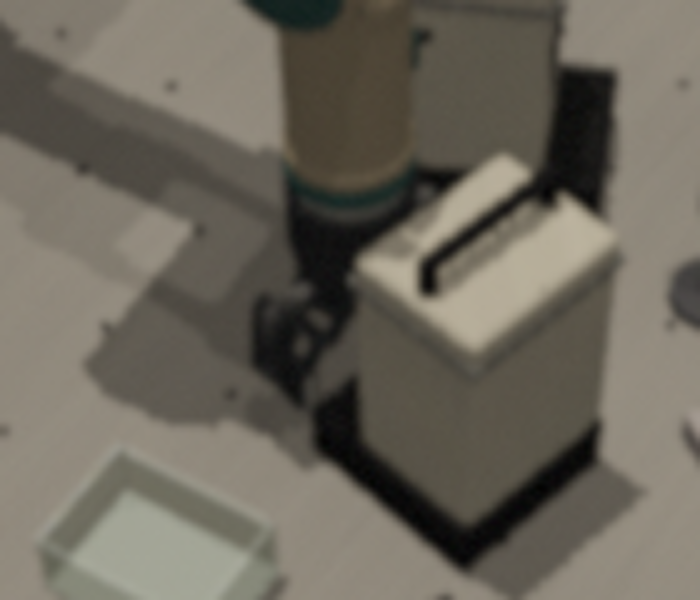

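View pics/f_top.png

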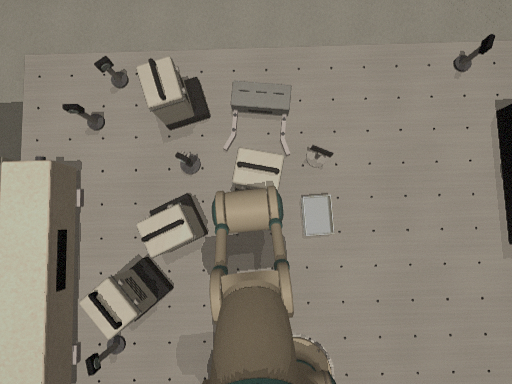

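```bash
python3 - <<'E'
from h import *
d=dict(np.load("pics/f_top.npz"));P=pts(d);s=robot.state()
L=(P-s["ee_pos"])@s["ee_rot"]
for v in range(184,214,3): print(v,P[v,255].round(3),L[v,255].round(3))
d=dict(np.load("pics/f_scene.npz"));P=pts(d);L=(P-s["ee_pos"])@s["ee_rot"]
for z0 in np.arange(-.34,-.1,.02):
    m=(L[...,0]>-.06)&(L[...,0]<.06)&(np.abs(L[...,1])<.06)&(L[...,2]>=z0)&(L[...,2]<z0+.02)&~((np.abs(P[...,2]-.205)<.005))
    if m.sum()>5: q=L[m];print(round(z0,2),m.sum(),np.percentile(q[:,0],[0,2,10]).round(3),np.percentile(q[:,1],[1,99]).round(3))
E
```

```text
184 [0.526 0.089 0.205] [-0.07   0.    -0.214]
187 [0.519 0.089 0.199] [-0.063 -0.001 -0.209]
190 [0.495 0.086 0.386] [-0.04  -0.008 -0.395]
193 [0.489 0.086 0.395] [-0.034 -0.01  -0.404]
196 [0.483 0.086 0.401] [-0.028 -0.011 -0.41 ]
199 [0.478 0.086 0.403] [-0.023 -0.012 -0.412]
202 [0.472 0.087 0.405] [-0.018 -0.013 -0.414]
205 [0.467 0.087 0.407] [-0.012 -0.014 -0.416]
208 [0.461 0.087 0.409] [-0.007 -0.015 -0.419]
211 [0.456 0.087 0.409] [-0.002 -0.016 -0.418]
-0.34 93 [-0.04  -0.04  -0.038] [-0.052  0.027]
-0.32 145 [-0.037 -0.036 -0.035] [-0.035  0.015]
-0.3 163 [-0.037 -0.036 -0.035] [-0.035  0.035]
-0.28 159 [-0.037 -0.036 -0.035] [-0.035  0.043]
-0.26 136 [-0.037 -0.037 -0.036] [-0.035  0.015]
-0.24 164 [-0.04  -0.038 -0.036] [-0.036  0.025]
-0.22 49 [-0.039 -0.038 -0.037] [-0.036  0.015]
-0.2 154 [-0.039 -0.039 -0.036] [-0.038  0.026]
-0.18 95 [-0.039 -0.038 -0.036] [-0.038  0.026]
-0.16 57 [-0.028 -0.028 -0.025] [-0.038 -0.024]
-0.14 81 [-0.021 -0.015 -0.013] [-0.06   0.058]
-0.12 46 [-0.021 -0.021 -0.02 ] [-0.059 -0.015]
```

Fingers sit low behind the foot (scene crop (290,400), lower edge z≈0.02). The wrist reaches 40 mm ahead of the TCP and the pads 11, so 29 mm beyond contact, which is less than the 40 mm ledge. Now I work out the push waypoints.

```bash
cat >> h.py <<'E'
def fence(x,y,yr,z=-.01):
    "tool target with the foot's rear-face centre at dock x,y and yaw yr from the dock"
    p=dock(x,y); a=DY+yr; p=p-.011*np.array([np.cos(a),np.sin(a)]); rel(p[0],p[1],z,a)
E
python3 - <<'E'
from h import *
for w in [(-.217,-.006,-.09),(-.19,-.003,-.05),(-.165,-.001,-.01),(-.14,0,0),(-.065,0,0)]: fence(*w)
E
```

```text
slide [-0.0107  0.0009  0.0009] turn 0.0018 cur [ 0.4573  0.1027 -0.0091] -0.2002 F [0.2 0.1 0.1] t 4.6
slide [-0.0373  0.0059  0.0009] turn -0.0382 cur [ 0.4573  0.1027 -0.0091] -0.2002 F [0.2 0.1 0.1] t 4.6
slide [-0.0621  0.0096  0.0009] turn -0.0782 cur [ 0.4573  0.1027 -0.0091] -0.2002 F [0.2 0.1 0.1] t 4.6
slide [-0.0869  0.0127  0.0009] turn -0.0882 cur [ 0.4573  0.1027 -0.0091] -0.2002 F [0.2 0.1 0.1] t 4.6
slide [-0.1616  0.0193  0.0009] turn -0.0882 cur [ 0.4573  0.1027 -0.0091] -0.2002 F [0.2 0.1 0.1] t 4.6
```

Request:
{"method": "drive_tool", "body": {"series": [{"slide": [-0.004, 0, 0.001], "turn": 0, "gripper": 0}, {"slide": [-0.008, 0.001, 0.001], "turn": 0, "gripper": 0}, {"slide": [-0.012, 0.001, 0.001], "turn": 0, "gripper": 0}, {"slide": [-0.016, 0.001, 0.001], "turn": 0, "gripper": 0}, {"slide": [-0.021, 0.002, 0.001], "turn": -0.01, "gripper": 0}, {"slide": [-0.026, 0.003, 0.001], "turn": -0.02, "gripper": 0}, {"slide": [-0.031, 0.004, 0.001], "turn": -0.03, "gripper": 0}, {"slide": [-0.036, 0.006, 0.001], "turn": -0.038, "gripper": 0}]}}

```text
time_s: 5.27
ee_pos: [0.4906, 0.1011, -0.0105]
ee_rot: [[-0.987, 0.161, -0.006], [0.161, 0.987, -0.001], [0.006, -0.002, -1.0]]
wrist_force: [-5.5, -1.0, 1.5]
gripper_width: 1.003
```

```bash
cat >> h.py <<'E'
def bat(o):
    for n in o:
        P=pts(o[n]);Z=P[...,2]
        m=(Z>.198)&(Z<.2115)&(P[...,0]>.48)&(P[...,0]<.78)&(P[...,1]>0)&(P[...,1]<.17)
        w=o[n]["img"].astype(int); m&=w.min(-1)>90
        m=cv2.morphologyEx(m.astype(np.uint8),cv2.MORPH_OPEN,np.ones((3,3)))>0
        q=(P[m][:,:2]*1000).astype(np.float32); r=cv2.minAreaRect(q); b=cv2.boxPoints(r)
        e=[b[1]-b[0],b[2]-b[1]]; l=max(e,key=np.linalg.norm); l=l*np.sign(l[1]); a=np.arctan2(-l[0],l[1])
        p=np.array(r[0])/1e3-.02*np.array([np.cos(a),np.sin(a)]); c,s=np.cos(DY),np.sin(DY)
        dd=p-DO; print(n,m.sum(),"size",np.round(r[1],1),"dock xy",np.round([c*dd[0]+s*dd[1],-s*dd[0]+c*dd[1]],4),"yaw rel",round(a-DY,3),"zspread",P[m][:,2].min().round(3),P[m][:,2].max().round(3))
E
python3 - <<'E'
from h import *
fence(-.165,-.001,-.01)
bat({n:dict(np.load(f"pics/a_{n}.npz")) for n in("scene","top")})
o=tips("g",(100,220,180,320)); bat(o)
E
```

```text
slide [-0.0293  0.0034 -0.0007] turn -0.0395 cur [ 0.4906  0.1011 -0.0105] -0.1615 F [-5.5 -1.   1.5] t 5.2667
scene 901 size [113.4  90.6] dock xy [-0.151 -0.013] yaw rel -0.086 zspread 0.198 0.21
top 1460 size [113.4  89.3] dock xy [-0.1505 -0.0121] yaw rel -0.103 zspread 0.198 0.211
tip pts 67 min z [0.006 0.007 0.009 0.01  0.013 0.014]
tool x [-0.029  0.008] y [-0.063 -0.025]
scene 881 size [114.5  86.4] dock xy [-0.1275 -0.0068] yaw rel -0.045 zspread 0.198 0.21
top 1112 size [113.2  83. ] dock xy [-0.1232 -0.0067] yaw rel -0.041 zspread 0.198 0.211
```

View pics/g_g.png

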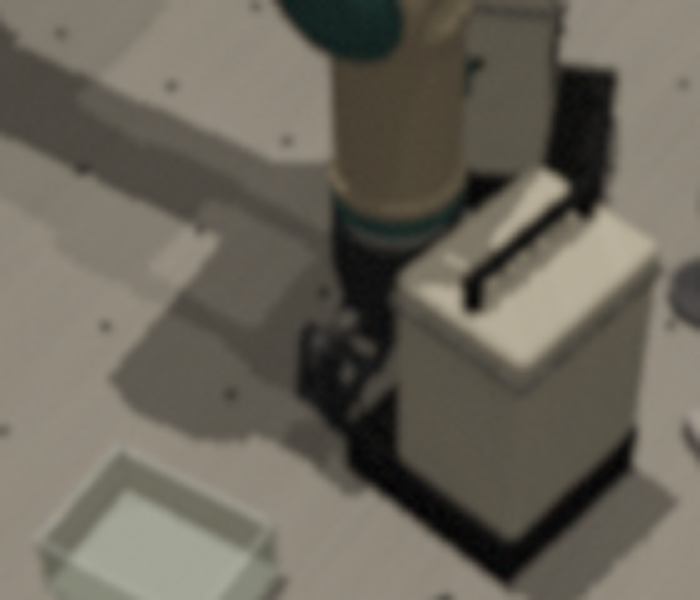

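The unit follows: it is upright with the fingers on the foot at crop (345,420). Force is 5.6 N and dock-frame y is -7 mm, yaw -0.043, as planned. Continuing.

Request:
{"method": "drive_tool", "body": {"series": [{"slide": [-0.004, 0, 0], "turn": -0.005, "gripper": 0}, {"slide": [-0.009, 0.001, 0], "turn": -0.01, "gripper": 0}, {"slide": [-0.014, 0.002, 0], "turn": -0.02, "gripper": 0}, {"slide": [-0.019, 0.003, 0], "turn": -0.03, "gripper": 0}, {"slide": [-0.024, 0.004, 0], "turn": -0.04, "gripper": 0}, {"slide": [-0.029, 0.005, 0], "turn": -0.048, "gripper": 0}, {"slide": [-0.034, 0.006, 0], "turn": -0.05, "gripper": 0}, {"slide": [-0.039, 0.006, 0], "turn": -0.05, "gripper": 0}]}}

```text
time_s: 6.03
ee_pos: [0.5335, 0.1015, -0.0102]
ee_rot: [[-0.994, 0.111, -0.0], [0.111, 0.994, 0.0], [0.0, 0.0, -1.0]]
wrist_force: [-3.0, 0.7, -1.7]
gripper_width: 0.999
```

```bash
python3 - <<'E'
from h import *
o=tips("h",(100,220,180,320)); bat(o)
fence(-.14,0,0); fence(-.1,0,0)
E
```

```text
tip pts 99 min z [0.008 0.009 0.01  0.011 0.012 0.012]
tool x [-0.029  0.002] y [-0.061 -0.011]
scene 936 size [115.3  87.4] dock xy [-0.0851  0.002 ] yaw rel 0.007 zspread 0.198 0.211
top 944 size [114.4  73.2] dock xy [-0.0732  0.0013] yaw rel 0.082 zspread 0.198 0.209
slide [-0.01   -0.0023  0.0002] turn 0.0002 cur [ 0.5352  0.1013 -0.0098] -0.1118 F [-0.9 -0.1 -0.2] t 6.1333
slide [-0.05   -0.0023  0.0003] turn 0.0002 cur [ 0.5352  0.1013 -0.0098] -0.1118 F [-0.9 -0.1 -0.2] t 6.1333
```

Request:
{"method": "drive_tool", "body": {"series": [{"slide": [-0.004, 0, 0], "turn": 0, "gripper": 0}, {"slide": [-0.009, 0, 0], "turn": 0, "gripper": 0}, {"slide": [-0.014, -0.001, 0], "turn": 0, "gripper": 0}, {"slide": [-0.02, -0.001, 0], "turn": 0, "gripper": 0}, {"slide": [-0.026, -0.001, 0], "turn": 0, "gripper": 0}, {"slide": [-0.032, -0.002, 0], "turn": 0, "gripper": 0}, {"slide": [-0.038, -0.002, 0], "turn": 0, "gripper": 0}, {"slide": [-0.044, -0.002, 0], "turn": 0, "gripper": 0}]}}

```text
time_s: 6.8
ee_pos: [0.5761, 0.0943, -0.0098]
ee_rot: [[-0.994, 0.112, -0.002], [0.112, 0.994, 0.0], [0.002, -0.0, -1.0]]
wrist_force: [-5.3, 1.2, 2.7]
gripper_width: 0.998
```

```bash
python3 - <<'E'
from h import *
o=tips("i",(110,270,230,417)); bat(o)
fence(-.08,0,0); fence(-.065,0,0)
E
```

```text
tip pts 101 min z [0.006 0.007 0.008 0.009 0.009 0.011]
tool x [-0.028  0.009] y [-0.061 -0.012]
scene 985 size [114.4  87.9] dock xy [-0.0428 -0.0009] yaw rel 0.009 zspread 0.198 0.21
top 692 size [112.9  59.6] dock xy [-0.0257 -0.0011] yaw rel 0.028 zspread 0.198 0.209
slide [-0.0262 -0.      0.0004] turn 0.0 cur [ 0.5786  0.0941 -0.0097] -0.112 F [-0.6  0.2 -0.1] t 6.9
slide [-0.0412 -0.      0.0004] turn 0.0 cur [ 0.5786  0.0941 -0.0097] -0.112 F [-0.6  0.2 -0.1] t 6.9
```

View pics/i_g.png

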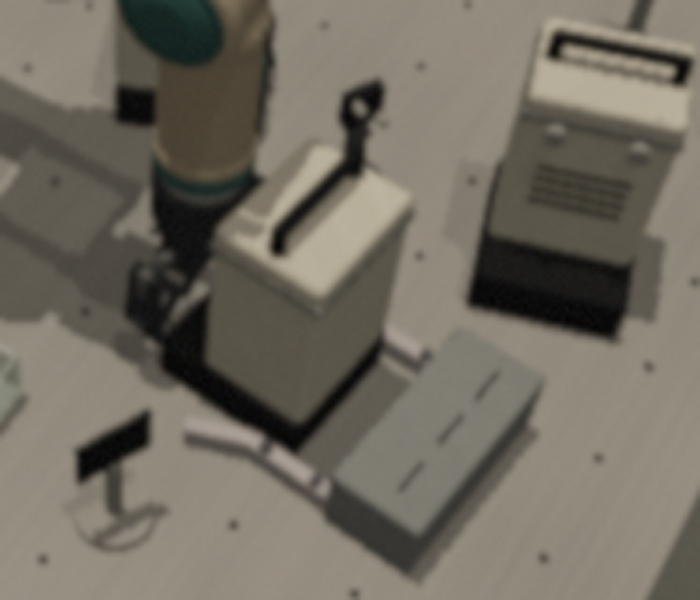

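The unit is upright and entering between the rails at crop (250,445) and (400,340), centred to 1 mm. About 42 mm remain; I push 36 mm first.

Request:
{"method": "drive_tool", "body": {"series": [{"slide": [-0.004, 0, 0], "turn": 0, "gripper": 0}, {"slide": [-0.009, 0, 0], "turn": 0, "gripper": 0}, {"slide": [-0.014, 0, 0], "turn": 0, "gripper": 0}, {"slide": [-0.019, 0, 0], "turn": 0, "gripper": 0}, {"slide": [-0.024, 0, 0], "turn": 0, "gripper": 0}, {"slide": [-0.029, 0, 0], "turn": 0, "gripper": 0}, {"slide": [-0.033, 0, 0], "turn": 0, "gripper": 0}, {"slide": [-0.036, 0, 0], "turn": 0, "gripper": 0}]}}

```text
time_s: 7.57
ee_pos: [0.6119, 0.0903, -0.01]
ee_rot: [[-0.994, 0.111, -0.001], [0.111, 0.994, 0.0], [0.001, -0.0, -1.0]]
wrist_force: [-5.3, 0.5, 3.4]
gripper_width: 1.001
```

```bash
python3 - <<'E'
from h import *
o=tips("j",(110,270,230,417)); bat(o)
fence(-.065,0,0)
E
```

```text
tip pts 100 min z [0.007 0.008 0.008 0.009 0.009 0.01 ]
tool x [-0.029  0.004] y [-0.061 -0.001]
scene 1026 size [115.6  87.2] dock xy [-0.0066 -0.0006] yaw rel 0.007 zspread 0.198 0.21
top 533 size [113.1  32.1] dock xy [0.0227 0.0003] yaw rel -0.005 zspread 0.198 0.209
slide [-0.0065  0.      0.    ] turn 0.0002 cur [ 0.613   0.0902 -0.01  ] -0.1118 F [-3.   0.4 -0.2] t 7.6667
```

View pics/j_g.png

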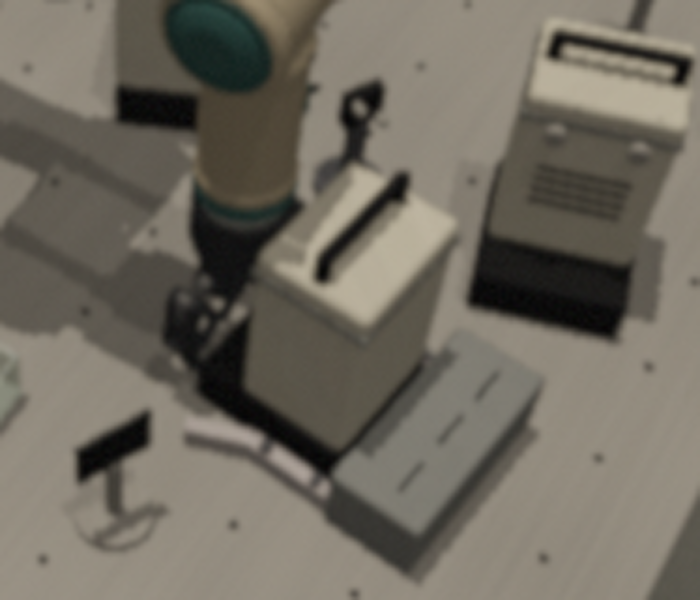

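Upright and straight, with about 7 mm left. I push slowly by small steps until the force rises at the stop.

Request:
{"method": "drive_tool", "body": {"series": [{"slide": [-0.002, 0, 0], "turn": 0, "gripper": 0}, {"slide": [-0.004, 0, 0], "turn": 0, "gripper": 0}, {"slide": [-0.005, 0, 0], "turn": 0, "gripper": 0}, {"slide": [-0.006, 0, 0], "turn": 0, "gripper": 0}, {"slide": [-0.007, 0, 0], "turn": 0, "gripper": 0}, {"slide": [-0.007, 0, 0], "turn": 0, "gripper": 0}]}}

```text
time_s: 8.17
ee_pos: [0.6188, 0.0896, -0.01]
ee_rot: [[-0.994, 0.112, -0.001], [0.112, 0.994, 0.0], [0.001, 0.0, -1.0]]
wrist_force: [-4.0, 0.9, 2.8]
gripper_width: 0.998
```

Request:
{"method": "drive_tool", "body": {"series": [{"slide": [-0.001, 0, 0], "turn": 0, "gripper": 0}, {"slide": [-0.002, 0, 0], "turn": 0, "gripper": 0}, {"slide": [-0.002, 0, 0], "turn": 0, "gripper": 0}]}}

```text
time_s: 8.42
ee_pos: [0.62, 0.0895, -0.01]
ee_rot: [[-0.994, 0.112, -0.002], [0.112, 0.994, 0.0], [0.002, 0.0, -1.0]]
wrist_force: [-7.1, 1.5, 3.7]
gripper_width: 1.0
```

Request:
{"method": "drive_tool", "body": {"series": [{"slide": [-0.001, 0, 0], "turn": 0, "gripper": 0}, {"slide": [-0.002, 0, 0], "turn": 0, "gripper": 0}, {"slide": [-0.002, 0, 0], "turn": 0, "gripper": 0}]}}

```text
time_s: 8.67
ee_pos: [0.6198, 0.0895, -0.01]
ee_rot: [[-0.994, 0.112, -0.007], [0.112, 0.994, 0.0], [0.007, -0.0, -1.0]]
wrist_force: [-10.6, 1.0, 6.5]
gripper_width: 1.003
```

Motion has stopped at TCP x 0.620, where 0.6195 was predicted for home, and force has risen to 10.6 N. One more small press to square it, then a look.

Request:
{"method": "drive_tool", "body": {"series": [{"slide": [-0.001, 0, 0], "turn": 0, "gripper": 0}, {"slide": [-0.002, 0, 0], "turn": 0, "gripper": 0}, {"slide": [-0.002, 0, 0], "turn": 0, "gripper": 0}, {"slide": [-0.002, 0, 0], "turn": 0, "gripper": 0}]}}

```text
time_s: 9.0
ee_pos: [0.6196, 0.0895, -0.01]
ee_rot: [[-0.994, 0.112, -0.01], [0.112, 0.994, 0.001], [0.01, -0.0, -1.0]]
wrist_force: [-13.9, 1.6, 9.9]
gripper_width: 0.996
```

```bash
python3 - <<'E'
from h import *
o=tips("k",(110,270,230,417)); bat(o)
fence(-.065,0,0)
E
```

```text
tip pts 94 min z [0.009 0.009 0.011 0.012 0.012 0.013]
tool x [-0.029  0.008] y [-0.061  0.002]
scene 1054 size [113.9  88.4] dock xy [ 0.0017 -0.0009] yaw rel 0.004 zspread 0.198 0.211
top 507 size [111.6  31.1] dock xy [ 0.0291 -0.0009] yaw rel 0.032 zspread 0.198 0.209
slide [ 0.0001 -0.     -0.    ] turn 0.0002 cur [ 0.6196  0.0895 -0.01  ] -0.1118 F [-13.7   2.   10. ] t 9.1
```

Request:
{"method": "drive_tool", "body": {"series": [{"slide": [0.006, 0, 0], "turn": 0, "gripper": 0}, {"slide": [0.012, 0, 0], "turn": 0, "gripper": 0}, {"slide": [0.025, 0, 0], "turn": 0, "gripper": 0}, {"slide": [0.045, 0, 0], "turn": 0, "gripper": 0}, {"slide": [0.07, 0, 0], "turn": 0, "gripper": 0}, {"slide": [0.1, 0, 0], "turn": 0, "gripper": 0}, {"slide": [0.12, 0, 0], "turn": 0, "gripper": 0}, {"slide": [0.12, 0, 0], "turn": 0, "gripper": 0}]}}

```text
time_s: 9.77
ee_pos: [0.5014, 0.1025, -0.0102]
ee_rot: [[-0.994, 0.111, -0.004], [0.111, 0.994, -0.0], [0.004, -0.001, -1.0]]
wrist_force: [-0.2, 0.3, -0.1]
gripper_width: 1.0
```

```bash
python3 - <<'E'
from h import *
o=tips("l",(110,270,230,417)); bat(o)
fence(-.065,0,0)
E
```

```text
tip pts 72 min z [0.018 0.019 0.019 0.02  0.021 0.021]
tool x [-0.005  0.015] y [-0.056  0.049]
scene 1094 size [115.8  88.4] dock xy [ 0.0007 -0.0005] yaw rel -0.006 zspread 0.198 0.211
top 1332 size [113.2  89.1] dock xy [0.0006 0.0003] yaw rel 0.005 zspread 0.198 0.209
slide [-0.1127 -0.0003  0.0011] turn 0.0006 cur [ 0.5075  0.1024 -0.0094] -0.1114 F [0.4 0.2 1.2] t 9.8667
```

View pics/l_g.png

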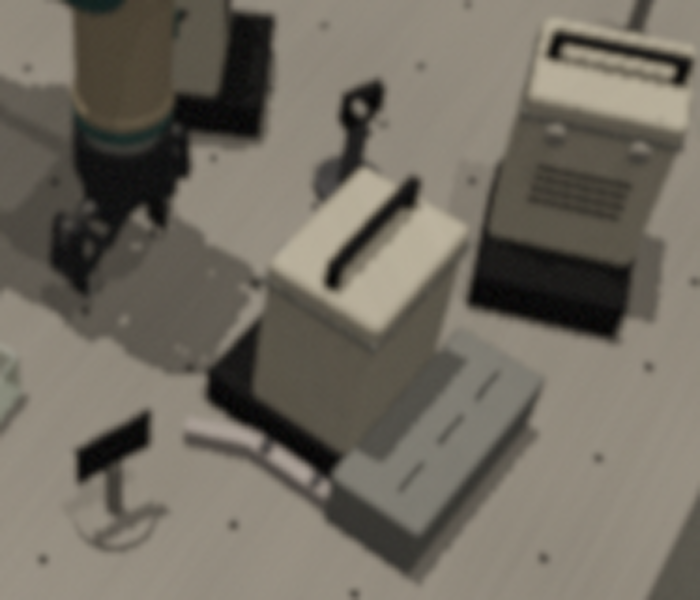

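View pics/l_top.png

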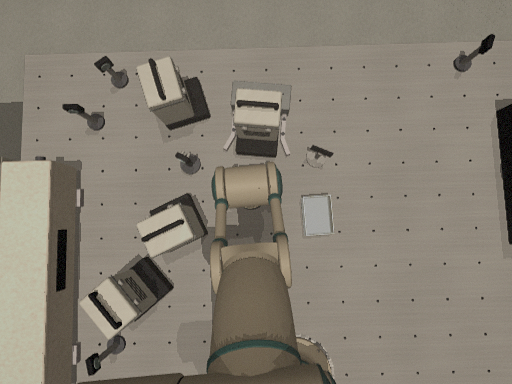

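Both views put the unit home: it stands square against the dock at top (258,118), x +0.6 mm, y within 0.5 mm, yaw within 0.006. The mirror post (188,160), beam block (317,155) and bin (317,215) have not moved. Settle, then hand in.

Request:
{"method": "drive_tool", "body": {"series": [{"slide": [0, 0, -0.01], "turn": 0, "gripper": 0}, {"slide": [0, 0, -0.02], "turn": 0, "gripper": 0}, {"slide": [0, 0, -0.02], "turn": 0, "gripper": 0}, {"slide": [0, 0, -0.02], "turn": 0, "gripper": 0}, {"slide": [0, 0, -0.02], "turn": 0, "gripper": 0}, {"slide": [0, 0, -0.02], "turn": 0, "gripper": 0}]}}

```text
time_s: 10.37
ee_pos: [0.5061, 0.1022, 0.0099]
ee_rot: [[-0.994, 0.112, -0.0], [0.112, 0.994, 0.0], [0.0, 0.0, -1.0]]
wrist_force: [-0.3, 0.2, 0.3]
gripper_width: 1.004
```

```bash
python3 - <<'E'
from h import *
print(robot.finish_job())
E
```

```text
the job is handed in; nothing more can be done
None
```

I pushed the rightmost battery unit, the one directly in front of the dock, fully home between the guide rails and handed the job in at about 10.4 s. I pushed it low on the foot's rear face with both open fingers, until the wrist force rose to about 14 N against the dock. Then I backed the arm off about 110 mm.

**Last checks:** both cameras put the unit about 0.6 mm from home along the dock and within 0.5 mm sideways, turned less than 0.01 rad from square. It stood upright, with its top level at 205 mm. The mirror post, beam block and bin looked unmoved in the final pictures, though I did not re-measure their positions. The wrist force was about zero after backing off.

**What disagreed:**
- **Fingertips:** in the images the open fingertips sat about 27 mm behind the TCP, not ahead of it as the robot description says. I trusted the images and commanded the TCP to z = -0.010 m, which put the tips about 18 mm above the table.
- **Top view during the push:** the arm hid part of the case, so I ignored that view's estimates until the arm was clear; the two cameras then agreed.

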